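Hold the long glass cell in the photometer beam

ROBOT

A 6-joint arm with a two-finger parallel gripper is mounted at the origin on the work surface. World frame = base frame: x ahead of the robot, y to its left, z up, the work surface at z = 0. Lengths are in m, angles in rad, forces in N, time in s.
With the tool pointing down it reaches from about 0.25 to 0.8 m from the base axis. Payload 3.9 kg.
Tool frame: the origin (TCP) lies at the very end of the fingers, on their centre line; the grasp point (between the pads) lies 19 mm behind it; z points along the fingers, y is the direction in which the jaws open and shut (so a half turn about z gives the same grasp; the last joint's range is limited). The gripper opens to 85 mm and grips with 20 to 120 N. Pads are 22 mm wide; open, the fingers measure 114 mm over their backs; the gripper's body (76 mm by 85 mm) begins 54 mm behind the grasp point. The pads swing forward as they close: fully open they stand 13 mm farther back than shut.
Start: joints at [1.244, 0.26, -0.138, 1.173, 0, 1.571], TCP at [0.169, 0.497, 0.231] pointing down, gripper open.
Joint ranges: [-2.78, 2.78], [-0.83, 1.72], [-1.28, 1.37], [-1.9, 2.12], [-1.57, 1.48], [-3.14, 3.14]. Speed limits (rad/s): [2.57, 2.57, 3.14, 3.14, 3.14, 3.14].

INTERFACE

Orientations are given as a unit quaternion [w, x, y, z].
In Python, from station import manip gives the robot as it stands.
- The arm moves only by the tool step_arm, never from a script. Its argument "deltas" is a list of rows, each an object of numbers: "dx", "dy", "dz": the shift along the tool's x, y, z in m; "yaw": the turn about the tool's z in degrees; "hand": the opening, from -1 (shut) to 1 (fully open). A call has exactly 8 rows; each row is the pose to reach, as a shift and turn from the pose commanded when the call began, along the tool's axes at that moment; what a row does not reach only later rows make up. A row lasts 1/10 s, in which the tool goes at most 50 mm and 8.59 degrees, less where a joint would pass 70% of its speed; a pose out of reach is approached as far as the arm can. A call with a gripper value outside its range is refused whole. The fingers move at their own pace and stop on an object; the grip force is fixed at half the most. Time passes only in rows, so rows that repeat a pose let the fingers close, or fill a call up. It gives the time, the measured TCP pose, the force and the opening at its end, in the units of the state.
- manip.state(): the state, without advancing time (a new reading comes with each control period).
- manip.grab_frame(name): name is "scene" or "top"; returns the picture (400x640x3 uint8, blue, green, red); there is no depth.
- manip.camera_params(name): a dict with "camera_matrix" (3x3 intrinsics, pixels), "extrinsics" (4x4, takes a point from world to camera coordinates). Camera axes: x right, y down, z forward; pixel columns grow to the right and rows downward; lengths in m; the calibration is good to about 2 mm. A picture is of the moment at which its call begins. camera_params takes no time and is no camera call.
- manip.sign_off(): hands the job in, once; it reports no verdict.
The state is a dict: "time_s": time; "joint_positions": joint angles; "dq": joint speeds; "effort": joint torques, N m; "position": TCP position; "orientation": TCP orientation; "force": force on the tool from outside, world axes, zero at the start; "wrist_torque": the same for the moment, N m; "gripper_width": finger opening in m.
Only numpy, scipy, OpenCV 4.12 (cv2) and the standard library are available. Lean on these libraries where they do the work, as an engineer would, in place of code of your own. Each camera call takes 0.05 s, during which the arm holds its last target.

TASK

Slide the photometer's shutter fully open. Then take the long glass cell out of the rack, gripping it by its two frosted faces only, never by its clear windows, and hold it upright and still in mid-air in the light path, midway between lamp and detector, its middle on the beam and its windows squarely across it. Finish while still holding it there; leave the short cell, the bottle and the plaster cast alone.

Things in the scene. Friction and masses are not known exactly. Their poses are not given: they have to be found in the camera images.
- photometer: Fixed bench photometer: grey base 110 x 270 x 18 mm, two white towers 60 (x) x 56 (y) mm, tops 128 mm above the table, centred at y = +100 (lamp) and -100 mm (detector). The beam runs level along its y axis at x = 0, 95 mm above the table, between two dark round noses; 122 mm are free between shutter blade and detector nose. Origin: centre of underside, z up.
- beam (a point): The point of the beam midway between lamp and detector, 95 mm above the table; axes as the photometer's (beam along y).
- shutter (a joint): Slide of the dark steel shutter on the lamp tower, m: 0 = shut (blade before the lamp nose), 0.036 = fully open; starts at 0 to 0.008. It opens along the photometer's -x (roughly towards the robot) against about 1.5 N of friction and stays where left. The blade hangs 32 mm wide, 3 mm thick, at y = 60.5 to 63.5 mm of the photometer.
- shutter_knob (a point): Centre of the black knob on the shutter, above the lamp tower: a block 14 (x) x 24 (y) x 30 mm high, top 166 mm above the table. The shutter's flat plate (32 along x, 56 mm along y) begins 15 mm below this point. Axes as the photometer's; moves with the shutter.
- rack: Grey plastic block, fixed, 124 (x) x 56 (y) x 20 mm high, with two rectangular pockets 12 mm deep, 30 x 22 mm, at x = -29 and x = +29 mm of the block, each holding one glass cell upright with its frosted faces towards the rack's +y and -y. Origin: centre of the underside.
- cell: Long glass cell (cuvette), loose, 35 to 65 g: 28 (x) x 20 (y) x 55 mm high, open top. Its two broad faces (+y, -y, 20 mm apart) are frosted white: grip only these. Its two end faces (+x, -x, 28 mm apart) are clear windows; light must pass along x. Stands in either rack pocket, underside 8 and top 63 mm above the table. Origin: centre of underside.
- cell_mid (a point): Middle of the long cell, 27.5 mm above its underside, axes as the cell's.
- cell_windows: The two clear window panes of the long cell, in its +x and -x end faces, 14 mm wide and 54 mm high, 3 mm thick, standing 0.5 mm proud of the frosted plates' ends. Must not be touched by the fingers. Origin and axes as the cell's.
- short_cell: The short glass cell, loose, square 20 x 20 x 55 mm, in the other rack pocket: leave alone. Origin: centre of the underside.
- bottle: Amber glass bottle with black cap, loose, 32 mm across, 75 mm high, standing beyond the rack: leave alone. Origin: centre of the underside.
- cast: Plaster dental cast, loose, base 58 x 64 x 16 mm with a row of teeth, 27 mm high in all, beyond the rack: leave alone. Origin: centre of the underside.
Things that resemble listed ones, but are neither listed nor needed, are in the scene too. Leave any orange or yellow look-alike of the cell alone.

How it is judged:
On the way, in this order (a step that is already met when the one before it is completed fails the run):
1. the shutter is fully open (value of joint shutter above 0.031 m), for 0.2 s.
2. the long cell is lifted clear of the rack in the fingers (height (world z) of cell above 0.03 m and contact force between cell and the fingers above 0.5 N and contact force between cell and rack below 0.05 N), for 0.2 s.
At the end, for the whole second after the job is handed in: Shutter open past 31 mm; long cell held still in the fingers, off the photometer, its middle within 6 mm sideways, 8 mm in height and 20 mm along the beam of the beam's midpoint, upright and square to it within 8 degrees; short cell, bottle and cast within 20 mm of their places, upright (value of joint shutter above 0.031 m and x of cell_mid in the frame of beam between -0.006 and 0.006 m and y of cell_mid in the frame of beam between -0.02 and 0.02 m and z of cell_mid in the frame of beam between -0.008 and 0.008 m and angle between the x axis of cell and the y axis of photometer, either way round below 0.14 rad and angle between cell's own z axis and vertical below 0.14 rad and contact force between cell and the fingers above 0.5 N and contact force between cell and photometer below 0.05 N and linear speed of cell below 0.02 m/s and distance of each of short_cell, bottle, cast from where it was at the start of the episode below 0.02 m and angle between each of short_cell, bottle's own z axis and vertical below 0.2 rad); the arm keeps its last pose, push and grip.
It fails at once if the fingers touch a clear window of the long cell (contact force between cell_windows and the fingers above 0.3 N).
It fails at once if the short cell, the bottle or the cast is moved or knocked over (distance of any of short_cell, bottle, cast from where it was at the start of the episode above 0.02 m or angle between bottle's own z axis and vertical above 0.4 rad).
It also fails if it takes over 54 s, if anything falls off the work surface, if the arm or the gripper's body presses on something with over 40 N, if the wrist force passes 120 N, or if a joint passes its speed limit or range.

## Working session

There is one attempt and no reset: what is moved stays moved. The work goes in short steps, Python scripts to look and compute and a tool call to move; the robot and the scene stay as the last step left them, time stands still between calls to the robot, and variables do not carry over. Pictures are saved under pics/ and viewed, and the job is handed in when it is done.

Besides the shell and the picture viewer there is one more tool, called after "Call:" as name([rows], argument=value, ...), one row to a line, values as JSON. step_arm: Moves the arm, as the interface text tells. Its arguments: {"type":"object","properties":{"deltas":{"type":"array"}},"required":["deltas"]}

```bash
ls; mkdir -p pics; python3 - <<'E'
from station import manip
import cv2
print(manip.state())
for n in("scene","top"):
    f=manip.grab_frame(n); cv2.imwrite(f"pics/{n}0.png",f)
    p=manip.camera_params(n); print(n,p)
E
```

```text
pics
{'time_s': 0.0, 'joint_positions': array([ 1.24403564e+00,  2.60678549e-01, -1.39378428e-01,  1.17268072e+00,
       -6.70850440e-06,  1.57082047e+00]), 'dq': array([-0.00167642,  0.00049723,  0.00056992,  0.00055643, -0.00076114,
       -0.00026767]), 'effort': array([-9.15247456e-04, -4.05677998e+01,  2.53924227e+01,  1.87475339e-02,
       -1.33511139e-04,  4.04381765e-06]), 'position': array([0.1682976 , 0.49657895, 0.23046422]), 'orientation': array([-1.54565469e-04,  1.62666292e-01,  9.86680665e-01, -9.58308215e-04]), 'force': array([-0.40029615,  0.59546459,  0.37515277]), 'wrist_torque': array([ 0.04135237,  0.01305753, -0.00244745]), 'gripper_width': 0.08508434151848045}
scene {'camera_matrix': array([[490.18776739,   0.        , 328.09405792],
       [  0.        , 490.18776739, 199.51151985],
       [  0.        ,   0.        ,   1.        ]]), 'extrinsics': array([[ 0.85353544,  0.52103242, -0.0015722 , -0.48096391],
       [ 0.34217701, -0.56281178, -0.75243458, -0.15254379],
       [-0.39292766,  0.64169161, -0.65866512,  1.34247269],
       [ 0.        ,  0.        ,  0.        ,  1.        ]])}
top {'camera_matrix': array([[467.54252078,   0.        , 314.28920884],
       [  0.        , 467.54252078, 195.18700584],
       [  0.        ,   0.        ,   1.        ]]), 'extrinsics': array([[-0.02533934, -0.99967368,  0.00323368, -0.0419811 ],
       [-0.97777699,  0.02411065, -0.20825668,  0.62209056],
       [ 0.20811075, -0.0084389 , -0.97806886,  1.21434418],
       [ 0.        ,  0.        ,  0.        ,  1.        ]])}
```

View pics/scene0.png

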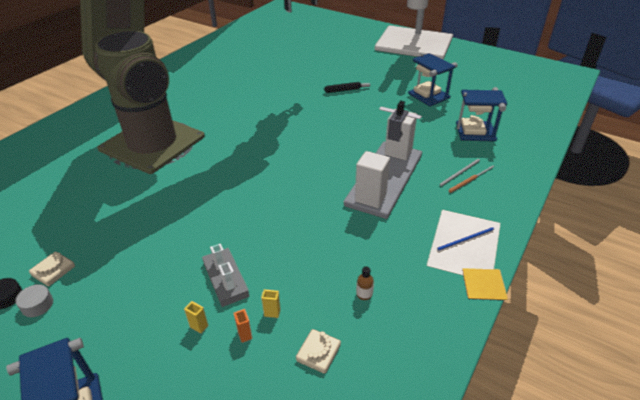

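View pics/top0.png

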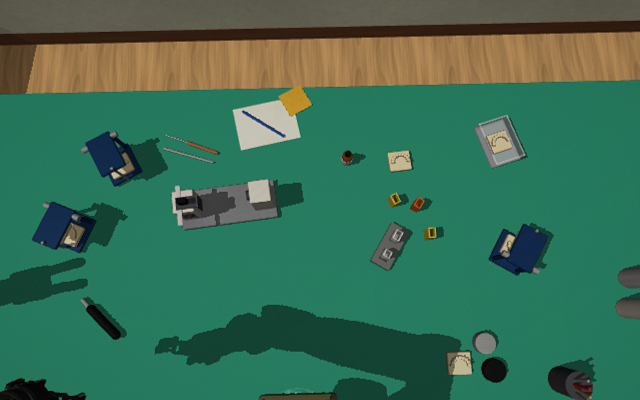

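The scene view shows the photometer around (385,165), with the knob at about (402,107). The rack is at (225,273) with two cells, and amber look-alikes stand beside it. The top view shows the photometer at (225,203) and the rack at (391,245). I'll zoom in next.

```bash
python3 - <<'E'
import cv2
s=cv2.imread("pics/scene0.png");t=cv2.imread("pics/top0.png")
def z(im,x0,y0,x1,y1,k,n):
    cv2.imwrite(n,cv2.resize(im[y0:y1,x0:x1],None,fx=k,fy=k,interpolation=cv2.INTER_CUBIC))
z(t,160,170,300,240,5.7,"pics/z1.png")
z(t,350,210,450,285,8,"pics/z2.png")
z(s,180,230,290,330,6,"pics/z3.png")
z(s,330,90,450,220,4.6,"pics/z4.png")
E
```

```text
(no output)
```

View pics/z1.png

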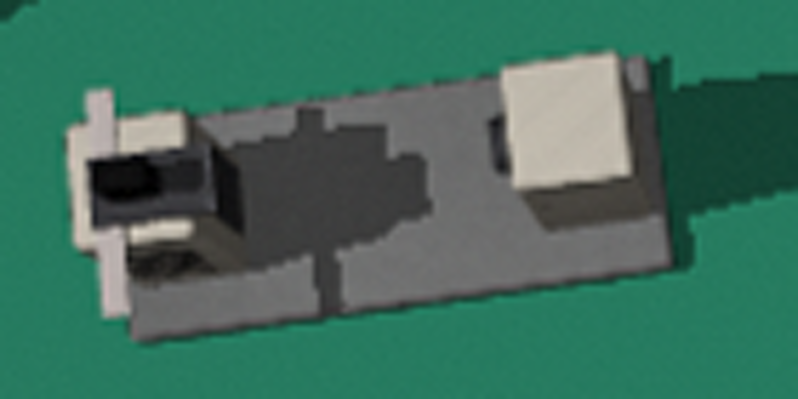

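View pics/z2.png

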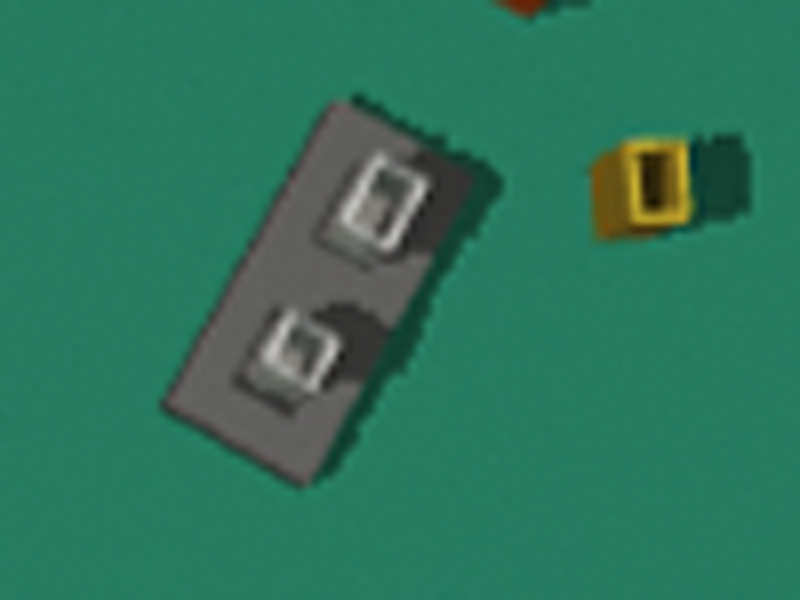

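View pics/z3.png

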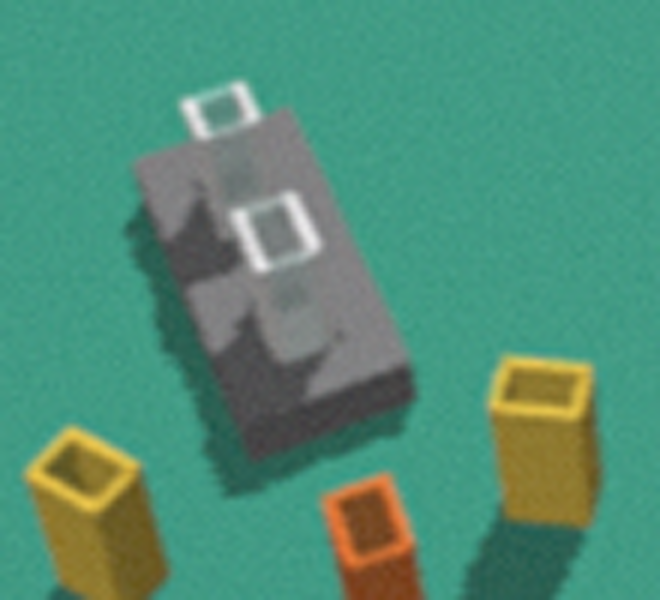

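View pics/z4.png

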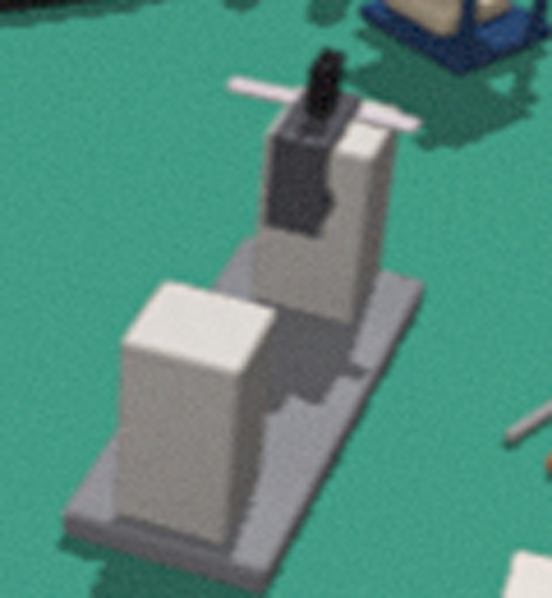

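The long cell is the farther one in the top view, at about (398,235) in the full image. The short cell is at about (387,254). The tower tops, knob and base are all clear enough to measure.

```bash
cat > h.py <<'E'
import numpy as np, cv2
from station import manip
P={n:manip.camera_params(n) for n in("scene","top")}
def ray(n,uv,z):
    K=np.array(P[n]["camera_matrix"]);E=np.array(P[n]["extrinsics"]);R=E[:3,:3];t=E[:3,3]
    d=R.T@np.linalg.inv(K)@np.array([uv[0],uv[1],1.]);c=-R.T@t
    return c+d*(z-c[2])/d[2]
def proj(n,p):
    K=np.array(P[n]["camera_matrix"]);E=np.array(P[n]["extrinsics"])
    q=K@(E[:3,:3]@np.array(p)+E[:3,3]);return q[:2]/q[2]
def tri(a,b):
    o=[];D=[]
    for n,uv in(("scene",a),("top",b)):
        p0=ray(n,uv,0.);p1=ray(n,uv,.3);o.append(p0);D.append((p1-p0)/np.linalg.norm(p1-p0))
    A=sum(np.eye(3)-np.outer(d,d) for d in D);B=sum((np.eye(3)-np.outer(d,d))@p for p,d in zip(o,D))
    return np.linalg.solve(A,B)
E
python3 - <<'E'
from h import *
np.set_printoptions(precision=4,suppress=True)
def show(name,n,pts,z):
    W=np.array([ray(n,p,z) for p in pts]);e=np.roll(W,-1,0)-W
    print(name,n,"c",W.mean(0)[:2],"len",np.linalg.norm(e,axis=1),"ang",np.degrees(np.arctan2(e[:,1],e[:,0])))
def comp(n,x0,y0,x1,y1,lo,hi,smax=60,minA=15):
    im=cv2.imread(f"pics/{n}0.png");k=8
    c=cv2.resize(im[y0:y1,x0:x1],None,fx=k,fy=k,interpolation=cv2.INTER_CUBIC)
    h=cv2.cvtColor(c,cv2.COLOR_BGR2HSV)
    m=cv2.inRange(h,(0,0,lo),(180,smax,hi))
    cs,_=cv2.findContours(m,cv2.RETR_EXTERNAL,cv2.CHAIN_APPROX_NONE)
    out=[]
    for q in cs:
        A=cv2.contourArea(q)/64
        if A>minA:
            b=(cv2.boxPoints(cv2.minAreaRect(q))+.5)/k-.5+np.array([x0,y0]); out.append((A,b))
    return out
for n,box in(("top",(365,215,420,280)),("scene",(195,235,255,312))):
    for A,b in comp(n,*box,40,255,70,150): print("rack",A,b.tolist()); show("rack",n,b,.02)
    for A,b in comp(n,*box,150,255,60,10): print("cell",A,b.tolist()); show("cell",n,b,.063)
for A,b in comp("top",160,170,300,240,170,255,60,60): print("tower",A,b.tolist()); show("tower","top",b,.128)
# manual base corners in top zoom (scale 5.7, off 160,170), order
M=lambda p,k,o:np.array([[ (x+.5)/k-.5+o[0],(y+.5)/k-.5+o[1]] for x,y in p])
show("base","top",M([(645,57),(670,268),(132,340)],5.7,(160,170)),.018)
show("det","top",M([(500,68),(617,52),(632,176),(515,188)],5.7,(160,170)),.128)
show("det","scene",M([(168,283),(275,313),(240,372),(123,345)],4.6,(330,90)),.128)
show("base","scene",M([(66,518),(268,588-13),(425,285)],4.6,(330,90)),.018)
show("rackm","top",M([(335,100),(474,178),(303,488),(163,404)],8,(350,210)),.02)
show("cellm","top",M([(382,148),(432,182),(390,255),(337,217)],8,(350,210)),.063)
show("shortm","top",M([(290,308),(342,350),(318,396),(262,354)],8,(350,210)),.063)
show("cellm","scene",M([(230,208),(296,190),(322,250),(256,272)],6,(180,230)),.063)
# knob top
print(tri(M([(330,55)],4.6,(330,90))[0],M([(118,175)],5.7,(160,170))[0]))
show("plate","top",M([(90,158),(215,148),(215,215),(92,228)],5.7,(160,170)),.136)
E
```

```text
rack 906.9296875 [[369.42860317230225, 260.7128486633301], [390.9929504394531, 221.1411681175232], [409.47388458251953, 231.21224212646484], [387.90953826904297, 270.7839241027832]]
rack top c [ 0.4819 -0.263 ] len [0.1271 0.0581 0.1265 0.0571] ang [ -31.2909 -120.7184  148.2468   59.8313]
cell 10.4140625 [[382.5097541809082, 256.37764739990234], [382.6569480895996, 248.8707275390625], [386.19970321655273, 248.94019317626953], [386.0525093078613, 256.4471130371094]]
cell top c [ 0.4597 -0.2409] len [0.02   0.0095 0.02   0.0095] ang [ -4.3214 -92.5555 175.5882  87.4453]
cell 13.40625 [[391.84355545043945, 238.14344215393066], [394.0225257873535, 228.4742670059204], [397.7052230834961, 229.3041706085205], [395.52625274658203, 238.97334671020508]]
cell top c [ 0.5098 -0.2719] len [0.0271 0.0101 0.0271 0.0101] ang [ -15.9931 -104.3083  163.914    75.7448]
rack 1652.03125 [[197.51273250579834, 251.3896255493164], [226.21470832824707, 239.00452423095703], [250.5420265197754, 295.38211822509766], [221.84005165100098, 307.76721954345703]]
rack scene c [ 0.4796 -0.261 ] len [0.0645 0.1641 0.0
[... 1495 characters left out ...]
252  -82.6825 -169.9007   95.6229]
base scene c [0.6385 0.1436] len [0.1063 0.2662 0.289 ] ang [   8.0376   96.6463 -104.9265]
rackm top c [ 0.4815 -0.2628] len [0.055  0.1242 0.0553 0.1231] ang [-121.4473  147.9707   57.403   -32.1907]
cellm top c [ 0.5072 -0.2797] len [0.0201 0.0289 0.0216 0.0284] ang [-126.518   147.0717   52.1592  -35.8472]
shortm top c [ 0.4571 -0.249 ] len [0.022  0.0175 0.023  0.0182] ang [-131.0399  149.3525   51.1853  -34.1417]
cellm scene c [ 0.506  -0.2767] len [0.0211 0.0276 0.0211 0.029 ] ang [  52.2849  -33.0223 -123.8358  146.902 ]
[0.5959 0.2802 0.1701]
plate top c [0.5949 0.2724] len [0.0565 0.0309 0.0553 0.0323] ang [ -86.714  -178.4715   94.7552    3.6774]
```

```bash
python3 - <<'E'
from h import *
np.set_printoptions(precision=4,suppress=True)
M=lambda p,k,o:np.array([[ (x+.5)/k-.5+o[0],(y+.5)/k-.5+o[1]] for x,y in p])
for n,p,k,o in(("top",[(645,57),(132,340)],5.7,(160,170)),("scene",[(66,518),(425,285)],4.6,(330,90))):
    q=[ray(n,u,.018) for u in M(p,k,o)];print(n,q,(q[0]+q[1])/2)
for n,x0,y0,x1,y1 in(("top",165,190,215,220),("scene",385,92,425,145)):
    im=cv2.imread(f"pics/{n}0.png")[y0:y1,x0:x1];k=14
    cv2.imwrite(f"pics/kn_{n}.png",np.clip(cv2.resize(im,None,fx=k,fy=k,interpolation=cv2.INTER_CUBIC)*2.,0,255).astype(np.uint8)[:590])
E
```

```text
top [array([0.6795, 0.0597, 0.018 ]), array([0.5427, 0.3122, 0.018 ])] [0.6111 0.186  0.018 ]
scene [array([0.5786, 0.0456, 0.018 ]), array([0.6531, 0.3248, 0.018 ])] [0.6159 0.1852 0.018 ]
```

View pics/kn_top.png

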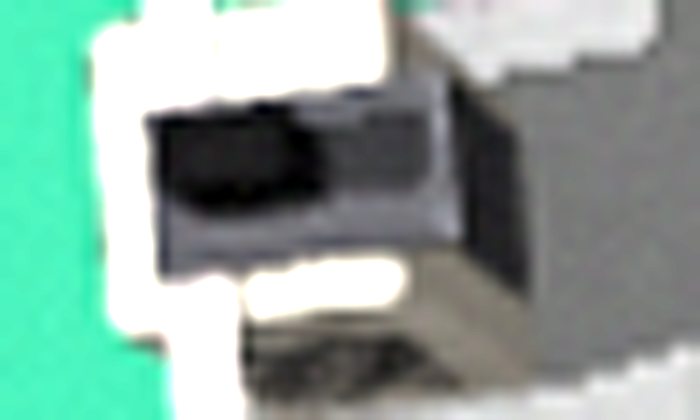

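View pics/kn_scene.png

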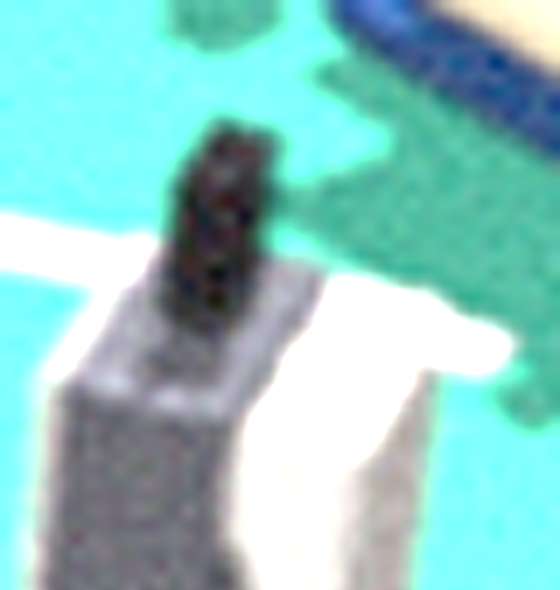

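```bash
python3 - <<'E'
from h import *
np.set_printoptions(precision=4,suppress=True)
M=lambda p,k,o:np.array([[ (x+.5)/k-.5+o[0],(y+.5)/k-.5+o[1]] for x,y in p])
O=np.array([.613,.1865]);a=np.radians(6.3);X=np.array([np.cos(a),np.sin(a)]);Y=np.array([-X[1],X[0]])
f=lambda w:(np.array([(w[:2]-O)@X,(w[:2]-O)@Y])*1000).round(1)
for n,p,o,z in(("top",[(150,118),(445,78),(462,238),(163,275)],(165,190),.136),("scene",[(78,385),(232,410),(325,275)],(385,92),.136),
  ("top",[(235,162)],(165,190),.166),("scene",[(228,150),(230,122),(275,130),(175,185),(255,190)],(385,92),.166)):
    print(n,[f(ray(n,u,z)).tolist() for u in M(p,14,o)])
print(f(tri(M([(228,150)],14,(385,92))[0],M([(235,162)],14,(165,190))[0])))
E
```

```text
top [[7.0, 115.0], [7.3, 60.6], [-23.1, 60.0], [-22.6, 114.8]]
scene [[-19.0, 64.8], [7.7, 68.3], [8.2, 117.4]]
top [[-10.4, 92.4]]
scene [[-7.0, 100.6], [-9.8, 109.8], [-1.9, 110.5], [-11.5, 85.6], [1.5, 89.8]]
[-8.1 93.4]
```

Photometer origin is about (0.613, 0.1865) with x axis at 6.3°. The shutter starts at about 7 mm and the knob is at about (0.595, 0.284). The rack is at (0.4815, −0.2626) at −32°, and the long cell at (0.506, −0.278). Next I move above the knob.

Call:
step_arm([
  {"dx":-0.04,"dy":-0.0054,"dz":0,"yaw":8,"hand":0.2},
  {"dx":-0.08,"dy":-0.0108,"dz":0,"yaw":16,"hand":0.2},
  {"dx":-0.12,"dy":-0.0162,"dz":0,"yaw":24,"hand":0.2},
  {"dx":-0.16,"dy":-0.0216,"dz":0,"yaw":32,"hand":0.2},
  {"dx":-0.2,"dy":-0.027,"dz":0,"yaw":40,"hand":0.2},
  {"dx":-0.24,"dy":-0.0324,"dz":0,"yaw":48,"hand":0.2},
  {"dx":-0.28,"dy":-0.0378,"dz":0,"yaw":56,"hand":0.2},
  {"dx":-0.32,"dy":-0.0432,"dz":0,"yaw":65,"hand":0.2},
])

```text
time_s: 0.9
position: [0.4589, 0.3524, 0.2308]
orientation: [-0.0, 0.667, 0.745, -0.0]
force: [-0.3, 0.9, -0.3]
gripper_width: 0.051
```

Call:
step_arm([
  {"dx":-0.02,"dy":0.032,"dz":0,"yaw":0,"hand":0.2},
  {"dx":-0.041,"dy":0.064,"dz":0,"yaw":0,"hand":0.2},
  {"dx":-0.062,"dy":0.096,"dz":0,"yaw":0,"hand":0.2},
  {"dx":-0.083,"dy":0.128,"dz":0,"yaw":0,"hand":0.2},
  {"dx":-0.083,"dy":0.128,"dz":0,"yaw":0,"hand":0.2},
  {"dx":-0.083,"dy":0.128,"dz":0.015,"yaw":0,"hand":0.2},
  {"dx":-0.083,"dy":0.128,"dz":0.025,"yaw":0,"hand":0.2},
  {"dx":-0.083,"dy":0.128,"dz":0.04,"yaw":0,"hand":0.2},
])

```text
time_s: 1.7
position: [0.5939, 0.2863, 0.1908]
orientation: [-0.0, 0.665, 0.747, -0.0]
force: [-0.1, -0.1, -0.2]
gripper_width: 0.0513
```

```bash
python3 - <<'E'
from h import *
s=manip.state();print(s["position"],s["joint_positions"],s["gripper_width"])
for n,x0,y0,x1,y1,k in(("top",150,150,290,250,5.7),("scene",330,60,470,200,4)):
    im=manip.grab_frame(n);cv2.imwrite(f"pics/{n}1.png",im)
    cv2.imwrite(f"pics/k1_{n}.png",np.clip(cv2.resize(im[y0:y1,x0:x1],None,fx=k,fy=k,interpolation=cv2.INTER_CUBIC)*1.6,0,255).astype(np.uint8))
E
```

```text
[0.59394181 0.28628024 0.19077994] [4.49084179e-01 5.10912522e-01 1.46552038e-01 1.20674389e+00
 1.24299783e-04 1.90279501e+00] 0.05126630749138682
```

View pics/k1_scene.png

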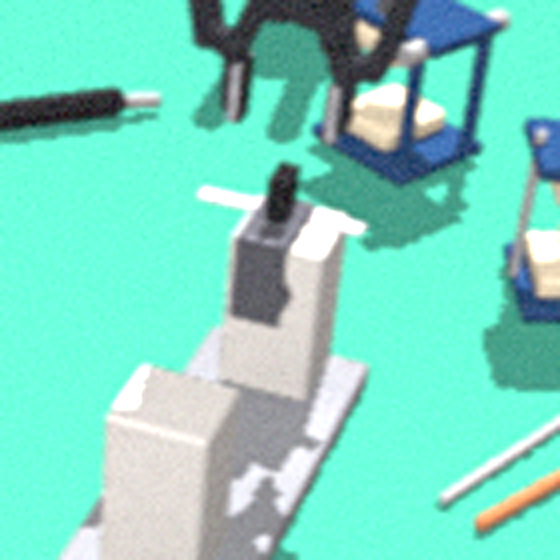

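View pics/k1_top.png

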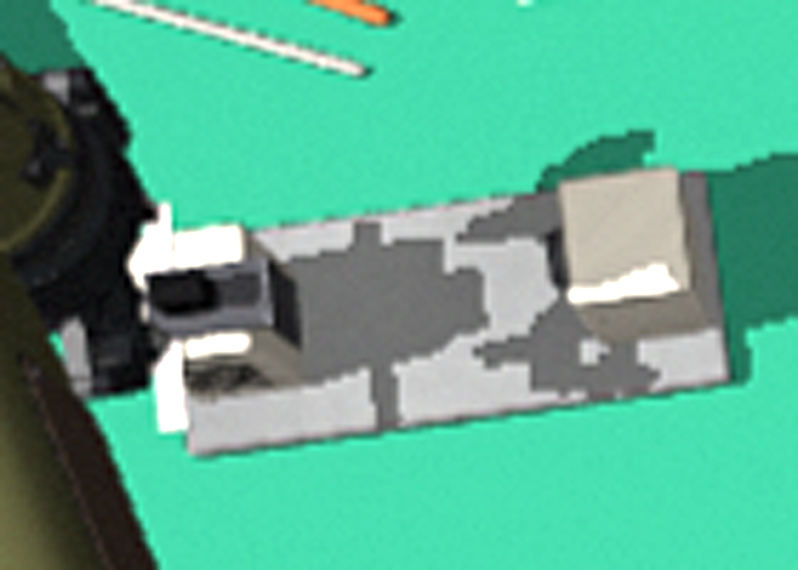

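```bash
python3 - <<'E'
from h import *
for n in("scene","top"):
    print(n,proj(n,[.594,.2863,.191]),proj(n,[.594,.2863,.26]),"knobtop pred",proj(n,[.5952,.2841,.166]))
E
```

```text
scene [401.56328634  92.76149948] [404.4930561   65.74400116] knobtop pred [400.62218048 102.56698739]
top [174.83998724 198.6127331 ] [166.23266022 192.61294445] knobtop pred [178.60956732 200.12634438]
```

Fingertips and knob project where predicted: TCP at (401,92), and the knob top at (401.7,103) observed against (400.6,102.6) predicted. Now I lower over the knob and close.

Call:
step_arm([
  {"dx":-0.003,"dy":0.001,"dz":0.015,"yaw":0,"hand":0.2},
  {"dx":-0.003,"dy":0.001,"dz":0.03,"yaw":0,"hand":0.2},
  {"dx":-0.003,"dy":0.001,"dz":0.044,"yaw":0,"hand":0.2},
  {"dx":-0.003,"dy":0.001,"dz":0.044,"yaw":0,"hand":0.2},
  {"dx":-0.003,"dy":0.001,"dz":0.044,"yaw":0,"hand":-0.6},
  {"dx":-0.003,"dy":0.001,"dz":0.044,"yaw":0,"hand":-0.8},
  {"dx":-0.003,"dy":0.001,"dz":0.044,"yaw":0,"hand":-0.8},
  {"dx":-0.003,"dy":0.001,"dz":0.044,"yaw":0,"hand":-0.8},
])

```text
time_s: 2.6
position: [0.5966, 0.2836, 0.1488]
orientation: [0.0, 0.665, 0.747, 0.001]
force: [0.1, 0.1, 4.7]
gripper_width: 0.0125
```

Call:
step_arm([
  {"dx":0,"dy":-0.002,"dz":-0.002,"yaw":0,"hand":-0.8},
  {"dx":0,"dy":-0.005,"dz":-0.002,"yaw":0,"hand":-0.8},
  {"dx":0,"dy":-0.008,"dz":-0.002,"yaw":0,"hand":-0.8},
  {"dx":0,"dy":-0.011,"dz":-0.002,"yaw":0,"hand":-0.8},
  {"dx":0,"dy":-0.014,"dz":-0.002,"yaw":0,"hand":-0.8},
  {"dx":0,"dy":-0.017,"dz":-0.002,"yaw":0,"hand":-0.8},
  {"dx":0,"dy":-0.02,"dz":-0.002,"yaw":0,"hand":-0.8},
  {"dx":0,"dy":-0.02,"dz":-0.002,"yaw":0,"hand":-0.8},
])

```text
time_s: 3.4
position: [0.5749, 0.2811, 0.1489]
orientation: [-0.001, 0.665, 0.747, -0.0]
force: [-0.8, 4.3, -7.1]
gripper_width: 0.0122
```

Call:
step_arm([
  {"dx":0,"dy":-0.002,"dz":0.001,"yaw":0,"hand":-0.8},
  {"dx":0,"dy":-0.004,"dz":0.001,"yaw":0,"hand":-0.8},
  {"dx":0,"dy":-0.006,"dz":0.001,"yaw":0,"hand":-0.8},
  {"dx":0,"dy":-0.007,"dz":0.001,"yaw":0,"hand":-0.8},
  {"dx":0,"dy":-0.008,"dz":0.001,"yaw":0,"hand":-0.8},
  {"dx":0,"dy":-0.008,"dz":0.001,"yaw":0,"hand":-0.8},
  {"dx":0,"dy":-0.008,"dz":0.001,"yaw":0,"hand":-0.8},
  {"dx":0,"dy":-0.008,"dz":0.001,"yaw":0,"hand":-0.8},
])

```text
time_s: 4.2
position: [0.5682, 0.2803, 0.1489]
orientation: [-0.0, 0.665, 0.747, 0.001]
force: [0.5, 4.3, -1.1]
gripper_width: 0.013
```

```bash
python3 - <<'E'
from h import *
s=manip.state();print(s["position"],s["force"],s["gripper_width"])
for n,x0,y0,x1,y1,k in(("scene",350,60,450,170,5),):
    im=manip.grab_frame(n);cv2.imwrite(f"pics/{n}2.png",im)
    cv2.imwrite(f"pics/k2_{n}.png",np.clip(cv2.resize(im[y0:y1,x0:x1],None,fx=k,fy=k,interpolation=cv2.INTER_CUBIC)*1.6,0,255).astype(np.uint8))
E
```

```text
[0.56818756 0.28030226 0.14885246] [ 0.52815907  4.33440126 -1.11610805] 0.012996847901449437
```

View pics/k2_scene.png

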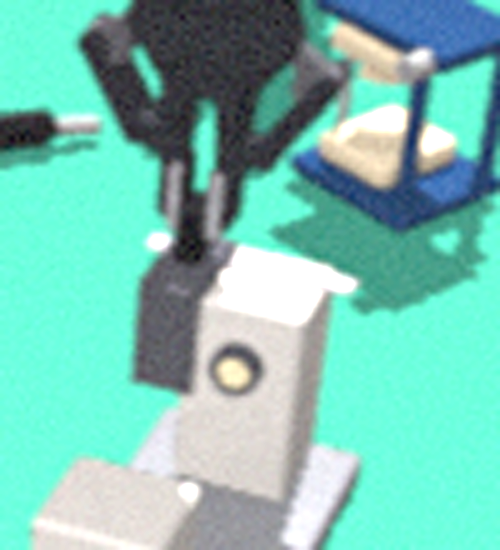

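The blade is now clear of the lamp nose, which shows at (234,370) in the zoom. I'll nudge a bit further to find the end stop.

Call:
step_arm([
  {"dx":0,"dy":-0.001,"dz":0,"yaw":0,"hand":-0.8},
  {"dx":0,"dy":-0.002,"dz":0,"yaw":0,"hand":-0.8},
  {"dx":0,"dy":-0.003,"dz":0,"yaw":0,"hand":-0.8},
  {"dx":0,"dy":-0.003,"dz":0,"yaw":0,"hand":-0.8},
  {"dx":0,"dy":-0.003,"dz":0,"yaw":0,"hand":-0.8},
  {"dx":0,"dy":-0.003,"dz":0,"yaw":0,"hand":-0.8},
  {"dx":0,"dy":-0.003,"dz":0,"yaw":0,"hand":-0.8},
  {"dx":0,"dy":-0.003,"dz":0,"yaw":0,"hand":-0.8},
])

```text
time_s: 5.05
position: [0.5674, 0.2802, 0.1489]
orientation: [0.001, 0.665, 0.747, 0.002]
force: [5.3, 5.2, -3.2]
gripper_width: 0.0124
```

The end stop is felt: 5 N, and only 0.8 mm moved of 3. Now I release and lift.

Call:
step_arm([
  {"dx":0,"dy":0.002,"dz":0,"yaw":0,"hand":0},
  {"dx":0,"dy":0.002,"dz":0,"yaw":0,"hand":0.1},
  {"dx":0,"dy":0.002,"dz":0,"yaw":0,"hand":0.1},
  {"dx":0,"dy":0.002,"dz":0,"yaw":0,"hand":0.1},
  {"dx":0,"dy":0.002,"dz":-0.02,"yaw":0,"hand":0.1},
  {"dx":0,"dy":0.002,"dz":-0.04,"yaw":0,"hand":0.1},
  {"dx":0,"dy":0.002,"dz":-0.06,"yaw":0,"hand":0.1},
  {"dx":0,"dy":0.002,"dz":-0.08,"yaw":0,"hand":0.1},
])

```text
time_s: 5.85
position: [0.5667, 0.2794, 0.2291]
orientation: [0.0, 0.665, 0.747, -0.0]
force: [0.1, 0.6, -0.4]
gripper_width: 0.0468
```

Call:
step_arm([
  {"dx":-0.045,"dy":-0.01,"dz":0,"yaw":-6.5,"hand":0.1},
  {"dx":-0.09,"dy":-0.02,"dz":0,"yaw":-13,"hand":0.1},
  {"dx":-0.135,"dy":-0.03,"dz":0,"yaw":-19.5,"hand":0.1},
  {"dx":-0.18,"dy":-0.04,"dz":0,"yaw":-26,"hand":0.1},
  {"dx":-0.225,"dy":-0.05,"dz":0,"yaw":-32.5,"hand":0.1},
  {"dx":-0.27,"dy":-0.06,"dz":0,"yaw":-39,"hand":0.1},
  {"dx":-0.315,"dy":-0.07,"dz":0,"yaw":-45,"hand":0.1},
  {"dx":-0.36,"dy":-0.08,"dz":0,"yaw":-51.7,"hand":0.1},
])

```text
time_s: 6.65
position: [0.5286, -0.089, 0.2286]
orientation: [0.0, 0.27, 0.963, -0.0]
force: [0.9, 0.6, -0.3]
gripper_width: 0.0471
```

```bash
cat > tgt.py <<'E'
from h import *
import sys
from scipy.spatial.transform import Rotation as Ro
s=manip.state();p=np.array(s["position"]);q=s["orientation"];R=Ro.from_quat([q[1],q[2],q[3],q[0]]).as_matrix()
g=np.array([float(v) for v in sys.argv[1:4]])
print("pos",p.round(4),"toolY deg",np.degrees(np.arctan2(R[1,1],R[0,1])).round(2),"tool d mm",(R.T@(g-p)*1000).round(1),"q6",s["joint_positions"][5].round(3),"w",s["gripper_width"],"F",s["force"].round(2))
E
python3 tgt.py .5063 -.278 .13
```

```text
pos [ 0.5286 -0.089   0.2286] toolY deg 58.65 tool d mm [ -79.3 -173.    98.7] q6 0.381 w 0.04705088388483769 F [ 0.94  0.62 -0.29]
```

Call:
step_arm([
  {"dx":-0.018,"dy":-0.04,"dz":0,"yaw":0,"hand":0.1},
  {"dx":-0.036,"dy":-0.08,"dz":0.01,"yaw":0.5,"hand":0.1},
  {"dx":-0.054,"dy":-0.12,"dz":0.03,"yaw":0.5,"hand":0.1},
  {"dx":-0.07,"dy":-0.155,"dz":0.06,"yaw":0.5,"hand":0.1},
  {"dx":-0.079,"dy":-0.173,"dz":0.08,"yaw":0.5,"hand":0.1},
  {"dx":-0.079,"dy":-0.173,"dz":0.11,"yaw":0.5,"hand":0.1},
  {"dx":-0.079,"dy":-0.173,"dz":0.12,"yaw":0.5,"hand":0.1},
  {"dx":-0.079,"dy":-0.173,"dz":0.12,"yaw":0.5,"hand":0.1},
])

```text
time_s: 7.45
position: [0.5043, -0.2749, 0.1068]
orientation: [-0.002, 0.277, 0.961, 0.0]
force: [-0.7, 0.1, 1.1]
gripper_width: 0.0468
```

```bash
python3 tgt.py .5063 -.278 .028; python3 - <<'E'
from h import *
for n,x0,y0,x1,y1,k in(("scene",170,190,290,320,4.5),("top",350,190,470,290,5.5)):
    im=manip.grab_frame(n);cv2.imwrite(f"pics/{n}3.png",im)
    cv2.imwrite(f"pics/k3_{n}.png",np.clip(cv2.resize(im[y0:y1,x0:x1],None,fx=k,fy=k,interpolation=cv2.INTER_CUBIC)*1.4,0,255).astype(np.uint8))
E
```

```text
pos [ 0.5043 -0.2749  0.1068] toolY deg 57.88 tool d mm [-3.7 -1.6 78.8] q6 0.062 w 0.046821702548749455 F [-0.71  0.12  1.12]
```

View pics/k3_scene.png

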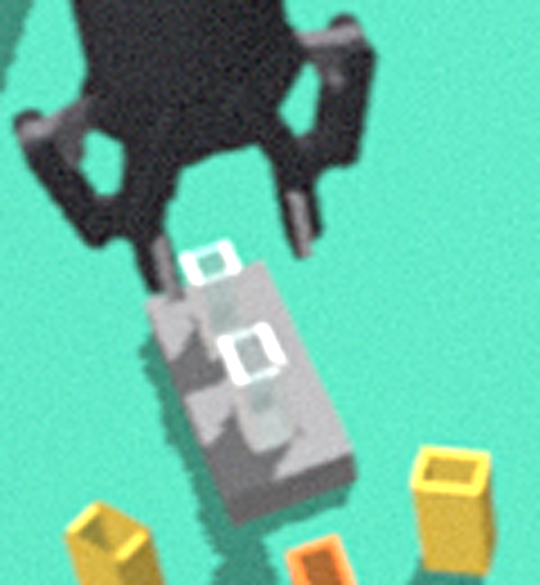

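View pics/k3_top.png

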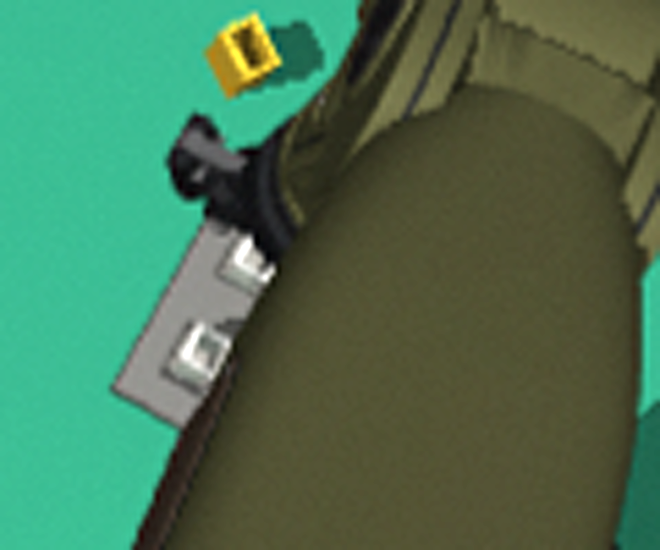

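The scene view shows the fingers straddling the long cell, with tips at about (207,255) and (238,247) and the long-cell top at about (226,268). Next I descend with the small correction.

Call:
step_arm([
  {"dx":-0.0035,"dy":-0.0015,"dz":0,"yaw":0,"hand":0.1},
  {"dx":-0.0035,"dy":-0.0015,"dz":0.01,"yaw":0,"hand":0.1},
  {"dx":-0.0035,"dy":-0.0015,"dz":0.02,"yaw":0,"hand":0.1},
  {"dx":-0.0035,"dy":-0.0015,"dz":0.03,"yaw":0,"hand":0.1},
  {"dx":-0.0035,"dy":-0.0015,"dz":0.04,"yaw":0,"hand":0.1},
  {"dx":-0.0035,"dy":-0.0015,"dz":0.05,"yaw":0,"hand":0.1},
  {"dx":-0.0035,"dy":-0.0015,"dz":0.05,"yaw":0,"hand":0.1},
  {"dx":-0.0035,"dy":-0.0015,"dz":0.05,"yaw":0,"hand":0.1},
])

```text
time_s: 8.35
position: [0.5079, -0.2788, 0.0578]
orientation: [-0.001, 0.277, 0.961, 0.0]
force: [-0.3, 0.1, 0.2]
gripper_width: 0.0468
```

```bash
python3 tgt.py .5063 -.278 .028; python3 - <<'E'
from h import *
for n,x0,y0,x1,y1,k in(("scene",170,190,290,320,4.5),):
    im=manip.grab_frame(n);cv2.imwrite(f"pics/{n}4.png",im)
    cv2.imwrite(f"pics/k4_{n}.png",np.clip(cv2.resize(im[y0:y1,x0:x1],None,fx=k,fy=k,interpolation=cv2.INTER_CUBIC)*1.4,0,255).astype(np.uint8))
E
```

```text
pos [ 0.5079 -0.2788  0.0578] toolY deg 57.88 tool d mm [ 1.7 -0.2 29.8] q6 0.059 w 0.04682318136302194 F [-0.3   0.08  0.22]
```

View pics/k4_scene.png

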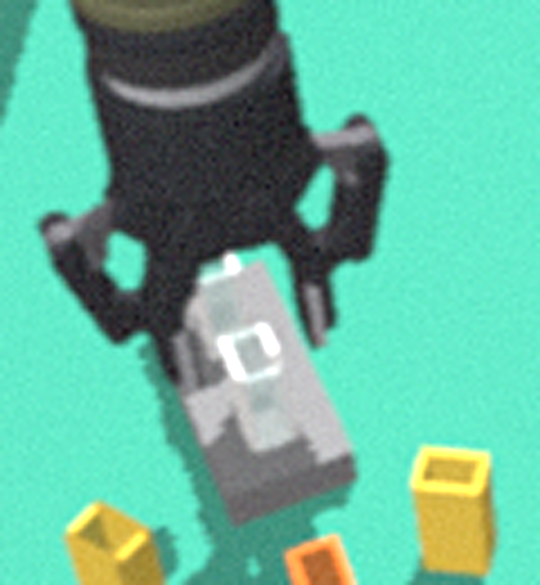

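The fingers are centred on the two frosted faces of the long cell. Lowering and closing next.

Call:
step_arm([
  {"dx":0.0015,"dy":0,"dz":0.01,"yaw":0,"hand":0.1},
  {"dx":0.0015,"dy":0,"dz":0.02,"yaw":0,"hand":0.1},
  {"dx":0.0015,"dy":0,"dz":0.028,"yaw":0,"hand":0.1},
  {"dx":0.0015,"dy":0,"dz":0.028,"yaw":0,"hand":0.1},
  {"dx":0.0015,"dy":0,"dz":0.028,"yaw":0,"hand":-0.3},
  {"dx":0.0015,"dy":0,"dz":0.028,"yaw":0,"hand":-0.65},
  {"dx":0.0015,"dy":0,"dz":0.028,"yaw":0,"hand":-0.65},
  {"dx":0.0015,"dy":0,"dz":0.028,"yaw":0,"hand":-0.65},
])

```text
time_s: 9.2
position: [0.5072, -0.2783, 0.0306]
orientation: [0.0, 0.277, 0.961, -0.0]
force: [0.3, -1.3, 1.5]
gripper_width: 0.0193
```

```bash
python3 tgt.py .5063 -.278 .028
```

```text
pos [ 0.5072 -0.2783  0.0306] toolY deg 57.88 tool d mm [ 0.9 -0.2  2.6] q6 0.059 w 0.01929150518293623 F [ 0.32 -1.28  1.55]
```

Call:
step_arm([
  {"dx":0,"dy":0,"dz":0,"yaw":0,"hand":-0.8},
  {"dx":0,"dy":0,"dz":0,"yaw":0,"hand":-0.8},
  {"dx":0,"dy":0,"dz":-0.005,"yaw":0,"hand":-0.8},
  {"dx":0,"dy":0,"dz":-0.012,"yaw":0,"hand":-0.8},
  {"dx":0,"dy":0,"dz":-0.02,"yaw":0,"hand":-0.8},
  {"dx":0,"dy":0,"dz":-0.035,"yaw":0,"hand":-0.8},
  {"dx":0,"dy":0,"dz":-0.055,"yaw":0,"hand":-0.8},
  {"dx":0,"dy":0,"dz":-0.075,"yaw":0,"hand":-0.8},
])

```text
time_s: 10.0
position: [0.5068, -0.2781, 0.1065]
orientation: [-0.0, 0.277, 0.961, -0.0]
force: [-0.5, -0.3, -1.0]
gripper_width: 0.0189
```

Call:
step_arm([
  {"dx":0,"dy":0,"dz":-0.02,"yaw":0,"hand":-0.8},
  {"dx":0,"dy":0,"dz":-0.045,"yaw":0,"hand":-0.8},
  {"dx":0,"dy":0,"dz":-0.07,"yaw":0,"hand":-0.8},
  {"dx":0,"dy":0,"dz":-0.09,"yaw":0,"hand":-0.8},
  {"dx":0,"dy":0,"dz":-0.1,"yaw":0,"hand":-0.8},
  {"dx":0,"dy":0,"dz":-0.1,"yaw":0,"hand":-0.8},
  {"dx":0,"dy":0,"dz":-0.1,"yaw":0,"hand":-0.8},
  {"dx":0,"dy":0,"dz":-0.1,"yaw":0,"hand":-0.8},
])

```text
time_s: 10.8
position: [0.5061, -0.2777, 0.204]
orientation: [-0.001, 0.277, 0.961, 0.0]
force: [0.4, -0.5, -0.4]
gripper_width: 0.0191
```

```bash
python3 tgt.py .613 .1865 .2; python3 - <<'E'
from h import *
for n,x0,y0,x1,y1,k in(("scene",170,100,290,320,2.7),):
    im=manip.grab_frame(n);cv2.imwrite(f"pics/{n}5.png",im)
    cv2.imwrite(f"pics/k5_{n}.png",np.clip(cv2.resize(im[y0:y1,x0:x1],None,fx=k,fy=k,interpolation=cv2.INTER_CUBIC)*1.4,0,255).astype(np.uint8))
E
```

```text
pos [ 0.5061 -0.2777  0.204 ] toolY deg 57.88 tool d mm [156.3 450.    4.3] q6 0.059 w 0.01906640218599243 F [ 0.4  -0.53 -0.41]
```

View pics/k5_scene.png

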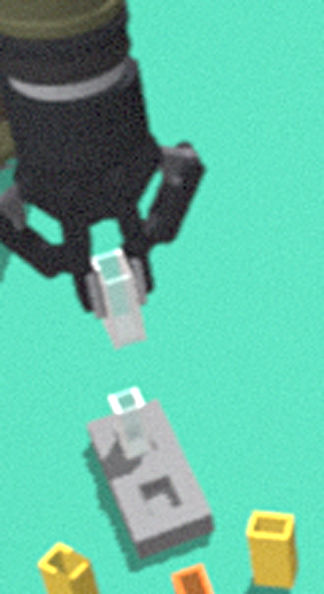

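The long cell is out and held by its frosted faces. The short cell is still in the rack. Now I carry it to the photometer.

Call:
step_arm([
  {"dx":0.007,"dy":0.02,"dz":0,"yaw":4,"hand":-0.8},
  {"dx":0.02,"dy":0.056,"dz":0,"yaw":11,"hand":-0.8},
  {"dx":0.033,"dy":0.094,"dz":0,"yaw":18,"hand":-0.8},
  {"dx":0.046,"dy":0.132,"dz":0,"yaw":25,"hand":-0.8},
  {"dx":0.059,"dy":0.17,"dz":0,"yaw":32,"hand":-0.8},
  {"dx":0.072,"dy":0.208,"dz":0,"yaw":39,"hand":-0.8},
  {"dx":0.085,"dy":0.246,"dz":0,"yaw":46,"hand":-0.8},
  {"dx":0.098,"dy":0.284,"dz":0,"yaw":51.6,"hand":-0.8},
])

```text
time_s: 11.65
position: [0.5745, 0.0161, 0.2043]
orientation: [-0.001, 0.669, 0.743, -0.001]
force: [-0.3, -0.5, -0.2]
gripper_width: 0.0196
```

```bash
python3 tgt.py .613 .1865 .2
```

```text
pos [0.5745 0.0161 0.2043] toolY deg 6.03 tool d mm [165.4  56.2   4.2] q6 1.494 w 0.019565435264185495 F [-0.29 -0.48 -0.21]
```

Call:
step_arm([
  {"dx":0.036,"dy":0.012,"dz":0,"yaw":0,"hand":-0.8},
  {"dx":0.074,"dy":0.025,"dz":0,"yaw":0,"hand":-0.8},
  {"dx":0.11,"dy":0.037,"dz":0,"yaw":0,"hand":-0.8},
  {"dx":0.14,"dy":0.048,"dz":0,"yaw":0,"hand":-0.8},
  {"dx":0.16,"dy":0.055,"dz":0,"yaw":0,"hand":-0.8},
  {"dx":0.165,"dy":0.056,"dz":0,"yaw":0,"hand":-0.8},
  {"dx":0.165,"dy":0.056,"dz":0,"yaw":0,"hand":-0.8},
  {"dx":0.165,"dy":0.056,"dz":0,"yaw":0,"hand":-0.8},
])

```text
time_s: 12.45
position: [0.6121, 0.1833, 0.2051]
orientation: [-0.0, 0.668, 0.744, -0.001]
force: [0.5, -0.6, -0.3]
gripper_width: 0.0193
```

```bash
python3 tgt.py .613 .1865 .09; python3 - <<'E'
from h import *
for n,x0,y0,x1,y1,k in(("scene",320,50,450,220,3.5),("top",150,150,290,250,5.5)):
    im=manip.grab_frame(n);cv2.imwrite(f"pics/{n}6.png",im)
    cv2.imwrite(f"pics/k6_{n}.png",np.clip(cv2.resize(im[y0:y1,x0:x1],None,fx=k,fy=k,interpolation=cv2.INTER_CUBIC)*1.4,0,255).astype(np.uint8))
E
```

```text
pos [0.6121 0.1833 0.2051] toolY deg 6.22 tool d mm [  3.2   1.4 115. ] q6 1.754 w 0.019276109056765838 F [ 0.48 -0.63 -0.34]
```

View pics/k6_scene.png

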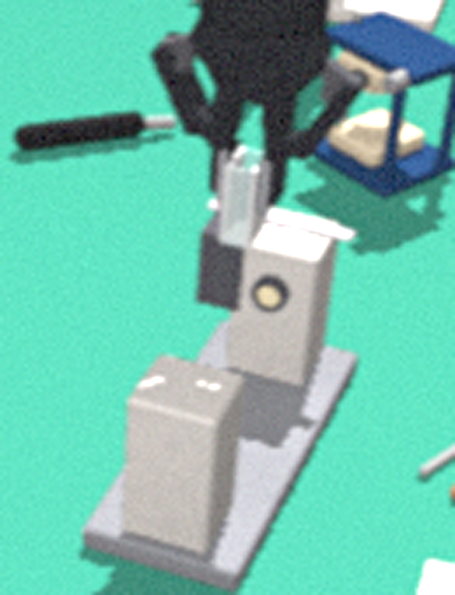

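View pics/k6_top.png

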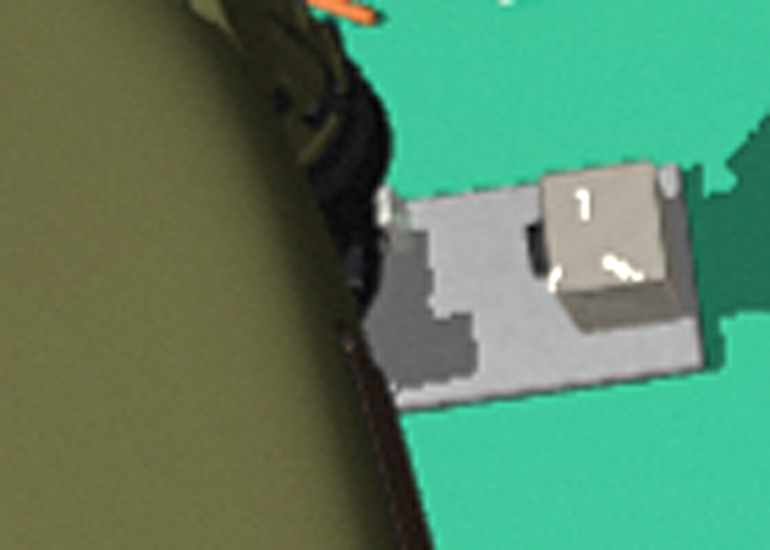

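The lamp nose is clearly unobstructed at zoom (268,292), and the cell hangs upright above the gap. Descending next.

Call:
step_arm([
  {"dx":0.003,"dy":0.002,"dz":0,"yaw":0,"hand":-0.8},
  {"dx":0.003,"dy":0.002,"dz":0.01,"yaw":0,"hand":-0.8},
  {"dx":0.003,"dy":0.002,"dz":0.02,"yaw":0,"hand":-0.8},
  {"dx":0.003,"dy":0.002,"dz":0.03,"yaw":0,"hand":-0.8},
  {"dx":0.003,"dy":0.002,"dz":0.04,"yaw":0,"hand":-0.8},
  {"dx":0.003,"dy":0.002,"dz":0.05,"yaw":0,"hand":-0.8},
  {"dx":0.003,"dy":0.002,"dz":0.06,"yaw":0,"hand":-0.8},
  {"dx":0.003,"dy":0.002,"dz":0.06,"yaw":0,"hand":-0.8},
])

```text
time_s: 13.35
position: [0.613, 0.1875, 0.1432]
orientation: [-0.001, 0.667, 0.745, -0.001]
force: [-0.9, 0.2, -0.9]
gripper_width: 0.019
```

```bash
python3 tgt.py .6135 .1865 .09; python3 - <<'E'
from h import *
for n,x0,y0,x1,y1,k in(("scene",340,80,440,200,4.9),):
    im=manip.grab_frame(n);cv2.imwrite(f"pics/{n}7.png",im)
    cv2.imwrite(f"pics/k7_{n}.png",np.clip(cv2.resize(im[y0:y1,x0:x1],None,fx=k,fy=k,interpolation=cv2.INTER_CUBIC)*1.2,0,255).astype(np.uint8))
E
```

```text
pos [0.613  0.1875 0.1432] toolY deg 6.28 tool d mm [-1.   0.6 53.2] q6 1.758 w 0.01896669995296773 F [-0.87  0.17 -0.93]
```

View pics/k7_scene.png

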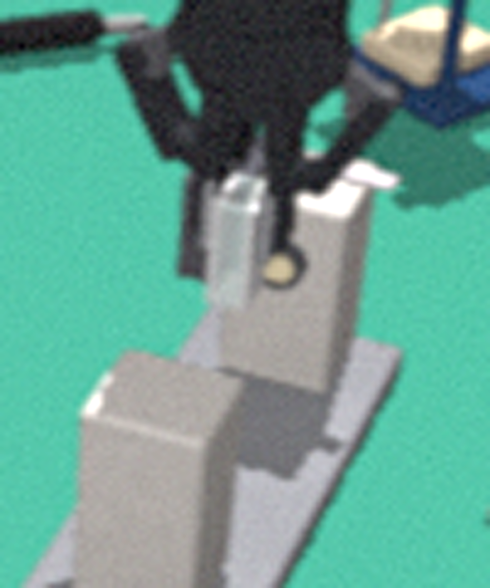

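```bash
python3 - <<'E'
from h import *
a=np.radians(6.3);X=np.array([np.cos(a),np.sin(a),0]);Y=np.array([-X[1],X[0],0])
T=np.array([.613,.1875,.1432])
for nm,xx,zz in(("botL",-.01,-.0226),("botR",.01,-.0226),("topL",-.01,.0324),("topR",.01,.0324)):
  for yy in(-.014,.014):
    u=proj("scene",T+xx*X+yy*Y+np.array([0,0,zz]));print(nm,yy,((u-[340,80]+.5)*4.9).round())
E
```

```text
botL -0.014 [208. 306.]
botL 0.014 [228. 276.]
botR -0.014 [248. 316.]
botR 0.014 [268. 286.]
topL -0.014 [216. 206.]
topL 0.014 [237. 177.]
topR -0.014 [258. 216.]
topR 0.014 [278. 186.]
```

The cell corners match the prediction to within about 1 px, so it hasn't slipped. Now the final descent.

Call:
step_arm([
  {"dx":-0.001,"dy":0.0005,"dz":0.01,"yaw":0,"hand":-0.8},
  {"dx":-0.001,"dy":0.0005,"dz":0.02,"yaw":0,"hand":-0.8},
  {"dx":-0.001,"dy":0.0005,"dz":0.03,"yaw":0,"hand":-0.8},
  {"dx":-0.001,"dy":0.0005,"dz":0.04,"yaw":0,"hand":-0.8},
  {"dx":-0.001,"dy":0.0005,"dz":0.048,"yaw":0,"hand":-0.8},
  {"dx":-0.001,"dy":0.0005,"dz":0.053,"yaw":0,"hand":-0.8},
  {"dx":-0.001,"dy":0.0005,"dz":0.053,"yaw":0,"hand":-0.8},
  {"dx":-0.001,"dy":0.0005,"dz":0.053,"yaw":0,"hand":-0.8},
])

```text
time_s: 14.2
position: [0.615, 0.1869, 0.0924]
orientation: [0.0, 0.667, 0.745, 0.0]
force: [0.4, 0.1, -1.4]
gripper_width: 0.019
```

```bash
python3 tgt.py .6135 .1865 .09; python3 - <<'E'
from h import *
for n,x0,y0,x1,y1,k in(("scene",340,80,440,200,4.9),("top",150,150,290,250,5.5)):
    im=manip.grab_frame(n);cv2.imwrite(f"pics/{n}8.png",im)
    cv2.imwrite(f"pics/k8_{n}.png",np.clip(cv2.resize(im[y0:y1,x0:x1],None,fx=k,fy=k,interpolation=cv2.INTER_CUBIC)*1.2,0,255).astype(np.uint8))
T=np.array(manip.state()["position"])
a=np.radians(6.3);X=np.array([np.cos(a),np.sin(a),0]);Y=np.array([-X[1],X[0],0])
for nm,xx,zz in(("botL",-.01,-.0226),("botR",.01,-.0226),("topL",-.01,.0324),("topR",.01,.0324)):
  for yy in(-.014,.014):
    u=proj("scene",T+xx*X+yy*Y+np.array([0,0,zz]));print(nm,yy,((u-[340,80]+.5)*4.9).round())
print(manip.state()["force"],manip.state()["dq"].round(4))
E
```

```text
pos [0.615  0.1869 0.0924] toolY deg 6.28 tool d mm [-0.3 -1.5  2.4] q6 1.756 w 0.01895606263269224 F [ 0.38  0.14 -1.45]
botL -0.014 [204. 394.]
botL 0.014 [224. 363.]
botR -0.014 [243. 404.]
botR 0.014 [263. 373.]
topL -0.014 [212. 300.]
topL 0.014 [233. 269.]
topR -0.014 [253. 310.]
topR 0.014 [272. 279.]
[-0.47194777 -0.19725072 -0.06822436] [-0.0014 -0.0033 -0.0002 -0.0006  0.0003  0.0008]
```

View pics/k8_scene.png

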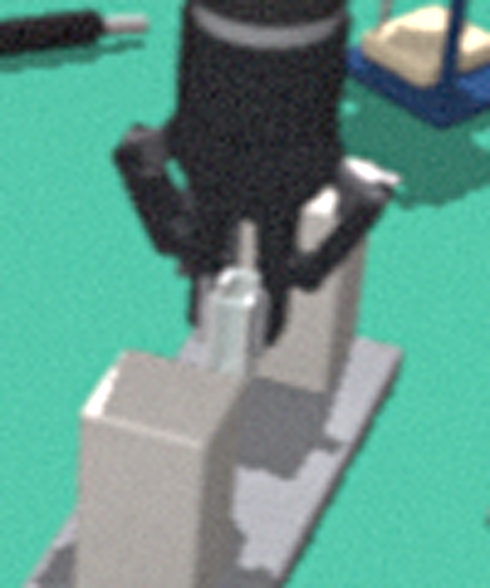

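View pics/scene8.png

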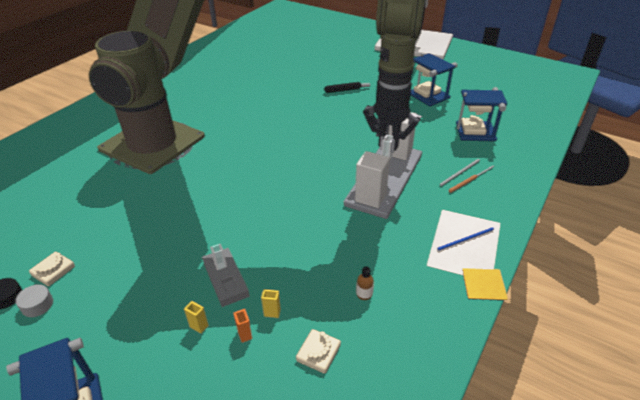

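Only a trim is left: 3 mm down and 1 mm in x, then hold still.

Call:
step_arm([
  {"dx":0,"dy":-0.001,"dz":0.002,"yaw":0,"hand":-0.8},
  {"dx":0,"dy":-0.001,"dz":0.003,"yaw":0,"hand":-0.8},
  {"dx":0,"dy":-0.001,"dz":0.003,"yaw":0,"hand":-0.8},
  {"dx":0,"dy":-0.001,"dz":0.003,"yaw":0,"hand":-0.8},
  {"dx":0,"dy":-0.001,"dz":0.003,"yaw":0,"hand":-0.8},
  {"dx":0,"dy":-0.001,"dz":0.003,"yaw":0,"hand":-0.8},
  {"dx":0,"dy":-0.001,"dz":0.003,"yaw":0,"hand":-0.8},
  {"dx":0,"dy":-0.001,"dz":0.003,"yaw":0,"hand":-0.8},
])

```text
time_s: 15.1
position: [0.6138, 0.1868, 0.0893]
orientation: [0.0, 0.667, 0.745, 0.0]
force: [0.6, -0.3, -0.8]
gripper_width: 0.0195
```

```bash
python3 tgt.py .6135 .1865 .09; python3 - <<'E'
from h import *
im=manip.grab_frame("scene");cv2.imwrite("pics/scene9.png",im)
x0,y0,x1,y1=340,80,440,200
cv2.imwrite("pics/k9.png",np.clip(cv2.resize(im[y0:y1,x0:x1],None,fx=4.9,fy=4.9,interpolation=cv2.INTER_CUBIC)*1.6,0,255).astype(np.uint8))
d=cv2.absdiff(im,cv2.imread("pics/scene0.png")).max(2)
for n,(a,b,c,e) in dict(bottle=(350,262,380,302),cast=(292,325,345,378),short=(205,240,240,262)).items(): print(n,(d[b:e,a:c]>60).sum())
T=np.array(manip.state()["position"])
a=np.radians(6.3);X=np.array([np.cos(a),np.sin(a),0]);Y=np.array([-X[1],X[0],0])
for nm,xx,zz in(("topL",-.01,.0324),("topR",.01,.0324)):
  for yy in(-.014,.014):
    u=proj("scene",T+xx*X+yy*Y+np.array([0,0,zz]));print(nm,yy,((u-[340,80]+.5)*4.9).round())
E
```

```text
pos [0.6138 0.1868 0.0893] toolY deg 6.28 tool d mm [-0.2 -0.4 -0.7] q6 1.757 w 0.019511981058452425 F [ 0.56 -0.34 -0.76]
bottle 1
cast 0
short 12
topL -0.014 [209. 305.]
topL 0.014 [229. 275.]
topR -0.014 [249. 315.]
topR 0.014 [269. 285.]
```

View pics/k9.png

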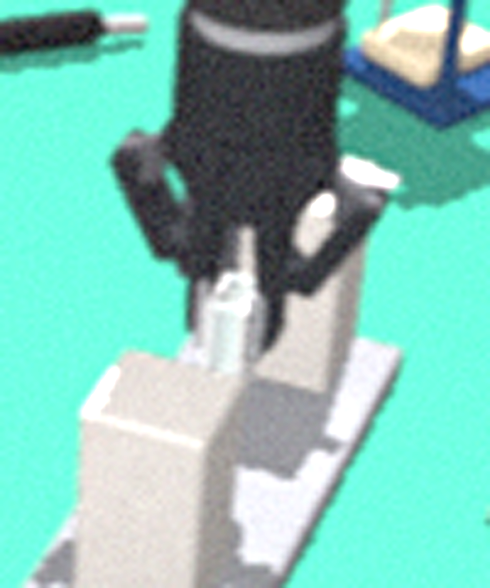

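The cell top sits at about (205–250, 275–310) in the zoom, against (209–249, 275–315) predicted. The bottle, cast and short cell look unchanged. Handing in.

```bash
python3 -c "
from station import manip
print(manip.sign_off())"
```

```text
the job is handed in; nothing more can be done
None
```

I opened the shutter fully, took the long cell out of the rack by its frosted faces, and handed in at about 15 s with the cell held in the light path. The hand-in gives no verdict, so these are my own last checks:

- **Shutter:** I gripped the knob and slid it until I felt the end stop (5 N, only 0.8 mm moved of 3). A later picture showed the lamp nose clear of the blade. I did not re-image the shutter at the very end, because the gripper hid it.
- **Cell position:** the TCP ended at (0.6138, 0.1868, 0.0893). That puts the middle of the cell about 0.5 mm from the estimated beam point sideways and along the beam, and at about 94–96 mm height.
- **Cell attitude and grip:** the jaws are at 6.28° against about 6.3° for the photometer. The cell looks upright, the opening reads 19–19.5 mm on the 20 mm cell, and the arm is still.
- **Disagreements:**
  - The two cameras put the photometer's centre about 5 mm apart in world x (0.611 and 0.616). I used a value between them, and the shutter end stop agreed with it to about 1 mm.
  - The cell appeared about 1 pixel (roughly 2 mm) higher than predicted, within the 8 mm allowed.
- **Other items:** the bottle, cast and short cell look unmoved compared with the first picture.

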